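# Wedge the rocking tea tray

### The arm

A 7-joint arm with a two-finger parallel gripper is mounted at the origin on the work surface. World frame = base frame: x ahead of the robot, y to its left, z up, the work surface at z = 0. Lengths are in m, angles in degrees, forces in N, time in s.
With the tool pointing down it reaches from about 0.4 to 0.925 m from the base axis. Payload 4.1 kg.
Tool frame: the origin (TCP) lies at the very end of the fingers, on their centre line; the grasp point (between the pads) lies 19 mm behind it; z points along the fingers, y is the line along which they close (so a half turn about z gives the same grasp; the last joint's range is limited). The gripper opens to 85 mm and grips with 20 to 120 N. Pads are 22 mm wide; open, the fingers measure 114 mm over their backs; the gripper's body (76 mm by 85 mm) begins 54 mm behind the grasp point. The pads swing forward as they close: fully open they stand 13 mm farther back than shut.
Start: joints at [-71.62, 22.827, 2.584, 88.041, -1.071, 69.15, -2.905], TCP at [0.265, 0.594, 0.231] pointing down, gripper open.
Joint ranges: [-161.44, 161.44], [-28.35, 127.94], [-78.24, 83.42], [0, 140.83], [-78.03, 258.03], [13.02, 114.36], [-168.23, 168.23]. Speed limits (degrees/s): [147.25, 147.25, 180, 180, 180, 180, 180].

### API

Orientations are given as [roll, pitch, yaw] about the fixed x, y, z axes, in that order (R = Rz(yaw) Ry(pitch) Rx(roll)).
In Python, from cell import move_ptp, move_l, move_joints, gripper_to, wait, solve_ik, read_camera, MotionError, job_done, get_clock, get_joint_pos, get_qvel, get_effort, get_tcp_pos, get_eef_rot, get_wrist_force, get_moment, get_gripper_width, get_finger_force gives the robot as it stands. The module is installed in compiled form; this text tells all that it offers. Calls block until the motion is done:
- move_ptp(position, orientation): joint-space move of the TCP to a pose.
- move_l(position, rotation=None, vel=0.15): straight line of the TCP; rotation=None keeps the orientation; vel is the mean speed in m/s.
- move_joints(angles): joint-space move.
- gripper_to(opening): finger opening in m; the grip force is fixed at half the most; returns when the fingers have stopped.
- wait(seconds).
- solve_ik(position, orientation): joint angles nearest the present ones, or None.
- read_camera(name): name is "scene" or "top" or "wrist"; returns a dict with "pixels" (400x640x3 uint8, blue, green, red), "fovy" (degrees; the focal length in pixels is half the picture's height over the tangent of half this angle, whatever the lens; pixels are square), "cx", "cy" (the principal point, pixels), "view" (4x4, takes a point from world to camera coordinates). Camera axes: x right, y up, looking along -z (the intrinsics and any distortion apply to the point x, -y, -z); pixel columns grow to the right and rows downward; lengths in m; the calibration is good to about 2 mm. A picture is of the moment at which its call begins. There is no depth.
A pose or a line that the arm cannot do raises MotionError and nothing moves.
- job_done(): hands the job in; it is judged then, once.
Readings, each from a call of its own:
- get_clock(): time.
- get_joint_pos(): joint angles.
- get_qvel(): joint speeds.
- get_effort(): joint torques, N m.
- get_tcp_pos(): TCP position.
- get_eef_rot(): TCP orientation.
- get_wrist_force(): force on the tool from outside, world axes, zero at the start.
- get_moment(): the same for the moment, N m.
- get_gripper_width(): finger opening in m.
- get_finger_force(): force on a finger pad.
Only numpy, scipy, OpenCV 4.12 (cv2) and the standard library are available. Lean on these libraries where they do the work, as an engineer would, in place of code of your own. Each camera call takes 0.05 s, during which the arm holds its last target. There are 200 camera calls.

### The job

The heavy hardwood tea tray rocks because the rubber foot at its near right corner has worn short. Take the wooden wedge, lay it flat on the table and push it thin end first, squarely under the middle of that foot, firmly, until it jams tight, but do not shove the tray along. Then let go, press down gently on that corner of the tray with the fingers to check that it no longer gives, and leave the wedge jammed in place, with the other things where they were.

Things in the scene. Friction and masses are not known exactly. Their poses are not given: they have to be found in the camera images.
- tray: Loose dark hardwood tea tray, 280 (x) by 460 (y) mm, 3.2 kg; origin at table height under its centre, x to the far long side, y to its left end, z up. Rim 24 mm wide, its top 40 mm above the table; basin floor at 32 mm, slab underside at 14 mm. Square 36 mm rubber feet centred at x +-110, y +-200 mm. The near right one (-110, -200) is worn short, so 2 to 4 N down on that corner rocks the tray.
- wedge: Loose solid beech wedge, 40 g, 110 mm long (x), 30 mm wide (y), flat underside, plain sloping top: 20 mm high at the butt (x -55), 2 mm at the thin end (x +55). Origin in the middle of the underside, z up; it starts lying flat on the table. Its upright sides can be gripped near the butt.
- wedge_tip (a point): Middle of the wedge's thin end, on the underside. The wedge slides freely until its slope meets the worn foot; then the resistance climbs some 5 N per mm. Pushed in with 12 to 16 N more than sliding takes, it jams tight and keeps a third to a half of the squeeze when let go; under about 9 N leaves it loose; 18 to 25 N shoves the whole tray.
- foot_front (a point): Point of the tray at table height under the middle of the worn foot's near side (tray x -128, y -200 mm; the tray's near edge is 12 mm nearer). The wedge goes in over this point along the tray's +x. The foot's flat underside hangs 3.5 to 9.5 mm clear of the table, different every time and not measured.
- tray_corner (a point): Point on the top of the tray's rim above the worn foot, 40 mm above the table (tray x -124, y -204 mm): press straight down here with some 7 to 12 N.
- teapot: Loose brown clay teapot standing on the left part of the tray, about 110 mm across the body and 97 mm high, 0.6 kg; origin in the middle of its foot. A bystander.
- tile_wall: Wall of green-backed mahjong tiles, six long and two high, 40 (x) by 181 (y) by 46 mm, 0.5 kg, standing loose right of the tray; origin in the middle of its underside. A bystander.
- ashtray: Round amber glass ashtray, 110 mm across, 36 mm high, loose, in front of the tray; origin in the middle of its underside. A bystander.
- chip_tray: Green plastic chip tray with four rows of chips, 110 (x) by 200 (y) mm, 37 mm high, loose, on the left; origin in the middle of its underside. A bystander.
There are look-alikes about, which are no part of the job. Of the things that look like the wedge, take the one that is farthest from the robot's base at the start.

How it is judged (in metres and radians):
On the way, in this order (a step that is already met when the one before it is completed fails the run):
1. The wedge lies flat with its thin end in under the worn foot, square to the tray's near edge (x of wedge_tip in the frame of tray above -0.125 m and y of wedge_tip in the frame of tray between -0.22 and -0.18 m and angle between the x axis of wedge and the x axis of tray, either way round below 0.22 rad and angle between wedge's own z axis and vertical below 0.06 rad), for 0.05 s.
2. The wedge is jammed tight: it bears on the tray with more than 3 N (all of step 1 and contact force between wedge and tray above 3 N), for 0.15 s.
3. The fingers press down on the near right corner of the tray with more than 5 N and it does not give (all of step 1 and contact force between the fingers and tray above 5 N and horizontal distance between the grasp point and tray_corner below 0.045 m and angle between tray's own z axis and vertical below 0.006 rad), for 0.15 s.
At the end, for the whole second after the job is handed in: Wedge flat (0.06 rad), square to the tray (0.22 rad), thin end at least 3 mm past the worn foot's near side and within 20 mm of its middle sideways, bearing on the tray with over 2 N; tray level within 0.006 rad; both at rest (all of step 1 and contact force between wedge and tray above 2 N and angle between tray's own z axis and vertical below 0.006 rad and linear speed of each of wedge, tray below 0.01 m/s); the robot touches nothing.
It fails at once if The tray is shoved by more than 5 mm (distance of tray from where it was at the start of the episode above 0.005 m).
It fails at once if The wedge is forced: more than 40 N between wedge and tray (contact force between wedge and tray above 40 N).
It fails at once if The fingers press on the tray with more than 30 N (contact force between the fingers and tray above 30 N).
It fails at once if The teapot tips or is moved by more than 20 mm (distance of teapot from where it was at the start of the episode above 0.02 m or angle between teapot's own z axis and vertical above 0.2 rad).
It fails at once if The tile wall, ashtray or chip tray is moved by more than 20 mm (distance of any of tile_wall, ashtray, chip_tray from where it was at the start of the episode above 0.02 m).
It also fails if it takes over 53 s, if anything falls off the work surface, if the arm or the gripper's body presses on something with over 40 N, if the wrist force passes 120 N, or if a joint passes its speed limit or range.

## Working session

There is one attempt and no reset: what is moved stays moved. The work goes in short steps, each a Python script; the robot and the scene stay as the last script left them, time stands still between calls to the robot, and variables do not carry over. Pictures are saved under pics/ and viewed, at most 10 in all, crops included, and the job is handed in when it is done.

```bash
ls; mkdir -p pics
cat > h.py <<'E'
import numpy as np, cv2
from cell import *
def ray(c,u,v):
    f=c["pixels"].shape[0]/2/np.tan(np.radians(c["fovy"])/2)
    d=np.array([(u-c["cx"])/f,-(v-c["cy"])/f,-1.]); V=np.array(c["view"]); R=V[:3,:3]
    return -R.T@V[:3,3], R.T@d
def pt(c,u,v,z=0.):
    o,d=ray(c,u,v); return o+d*(z-o[2])/d[2]
def px(c,p):
    f=c["pixels"].shape[0]/2/np.tan(np.radians(c["fovy"])/2)
    V=np.array(c["view"]); q=V[:3,:3]@np.array(p)+V[:3,3]
    return np.array([c["cx"]+f*q[0]/-q[2], c["cy"]-f*q[1]/-q[2]])
E
python3 - <<'E'
from h import *
a=read_camera("top");b=read_camera("scene")
for n,c in (("top",a),("scene",b)):
    cv2.imwrite(f"pics/{n}1.png",c["pixels"]); print(n,{k:c[k] for k in c if k!="pixels"})
E
```

```text
pics
top {'fovy': 52.08462155822877, 'cx': 328.66300003312807, 'cy': 193.6337914062997, 'view': array([[-0.01373073, -0.99982301,  0.0128612 ,  0.01594507],
       [ 0.98942744, -0.0117285 ,  0.14455377, -0.544857  ],
       [-0.14437734,  0.01471005,  0.98941336, -1.11068854],
       [ 0.        ,  0.        ,  0.        ,  1.        ]])}
scene {'fovy': 46.89125892888667, 'cx': 319.85469211841195, 'cy': 197.32789268067202, 'view': array([[-2.00533773e-02,  9.99755486e-01, -9.31823707e-03,
        -3.79538486e-04],
       [-7.93569418e-01, -1.02470982e-02,  6.08393438e-01,
         3.92028702e-01],
       [ 6.08149193e-01,  1.95950112e-02,  7.93580868e-01,
        -1.93157217e+00],
       [ 0.00000000e+00,  0.00000000e+00,  0.00000000e+00,
         1.00000000e+00]])}
```

View pics/top1.png

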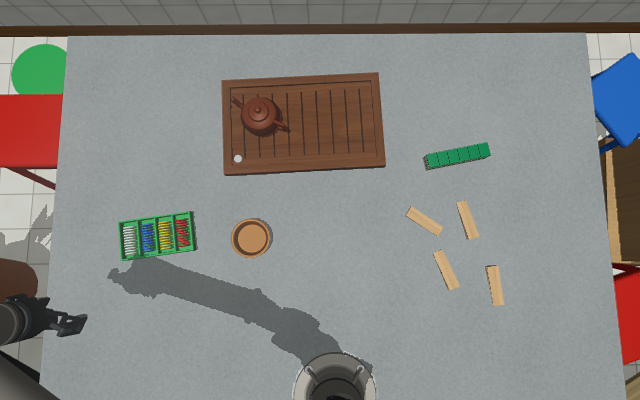

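View pics/scene1.png

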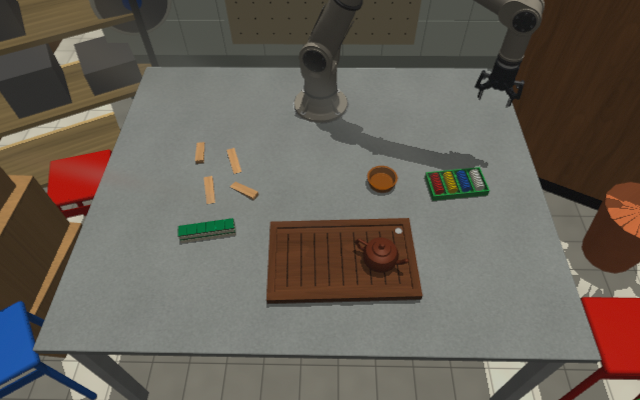

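The top view shows the tray at about (222–385, 73–175). Its worn near right corner is at (385,166). There are four wedge look-alikes at top pixels (424,221), (468,220), (446,270) and (495,285). Next I'll measure their distances from the base.

Run:
```python
from h import *
a=read_camera("top");b=read_camera("scene")
for n,c,x0,y0,x1,y1 in (("top",a,398,190,520,315),("scene",b,180,135,265,210)):
    im=c["pixels"]; hsv=cv2.cvtColor(im,cv2.COLOR_BGR2HSV)
    m=cv2.inRange(hsv,(5,60,60),(25,255,255)); mm=np.zeros_like(m); mm[y0:y1,x0:x1]=m[y0:y1,x0:x1]
    for k in cv2.findContours(mm,cv2.RETR_EXTERNAL,cv2.CHAIN_APPROX_NONE)[0]:
        if cv2.contourArea(k)<50: continue
        r=cv2.minAreaRect(k); bx=cv2.boxPoints(r)
        P=np.array([pt(c,u,v,.005)[:2] for u,v in bx]); ctr=P.mean(0)
        print(n,np.round(r[0],1),"ctr",ctr.round(4),"dist",np.linalg.norm(ctr).round(4),"\n",P.round(4).tolist())
# tray
im=a["pixels"];hsv=cv2.cvtColor(im,cv2.COLOR_BGR2HSV)
m=cv2.inRange(hsv,(0,60,20),(20,255,200)); m[:60]=0;m[185:]=0;m[:,:200]=0;m[:,400:]=0
k=max(cv2.findContours(m,cv2.RETR_EXTERNAL,cv2.CHAIN_APPROX_NONE)[0],key=cv2.contourArea)
ap=cv2.approxPolyDP(k,8,True)[:,0]; print(ap.tolist())
for u,v in ap: print(pt(a,u,v,.04).round(4), pt(a,u,v,.014).round(4))
t=cv2.resize(a["pixels"][195:310,395:520],None,fx=4.4,fy=4.4,interpolation=cv2.INTER_CUBIC)
s=cv2.resize(b["pixels"][135:210,180:270],None,fx=6.1,fy=6.1,interpolation=cv2.INTER_CUBIC)
H=500;o=np.zeros((510,800,3),np.uint8)
t=cv2.resize(a["pixels"][195:310,395:520],(400,368),interpolation=cv2.INTER_CUBIC);s=cv2.resize(b["pixels"][135:210,180:270],(400,333),interpolation=cv2.INTER_CUBIC)
o[:368,:400]=t;o[:333,400:]=s;cv2.imwrite("pics/w1.png",o[:370])
```

```text
top [495.2 285.4] ctr [ 0.2836 -0.4571] dist 0.538 
 [[0.3346, -0.4319], [0.3411, -0.468], [0.2326, -0.4821], [0.2263, -0.4465]]
top [445.2 269.8] ctr [ 0.3286 -0.3182] dist 0.4575 
 [[0.3736, -0.2804], [0.3875, -0.3114], [0.2834, -0.3559], [0.27, -0.3252]]
top [424.1 220.8] ctr [ 0.4679 -0.2649] dist 0.5377 
 [[0.4845, -0.21], [0.5114, -0.2281], [0.4511, -0.3198], [0.4246, -0.3015]]
top [467.2 219.3] ctr [ 0.471  -0.3897] dist 0.6113 
 [[0.5201, -0.3595], [0.5299, -0.3938], [0.4217, -0.4197], [0.4122, -0.3858]]
scene [243.9 189.7] ctr [ 0.4664 -0.2623] dist 0.5351 
 [[0.4579, -0.3159], [0.4186, -0.306], [0.4757, -0.2082], [0.5134, -0.2192]]
scene [209.  189.5] ctr [ 0.4663 -0.3872] dist 0.6061 
 [[0.4069, -0.4185], [0.4024, -0.3854], [0.5259, -0.3567], [0.53, -0.3884]]
scene [233.6 160.3] ctr [ 0.325  -0.3182] dist 0.4548 
 [[0.2712, -0.3563], [0.2566, -0.3271], [0.3795, -0.2805], [0.3929, -0.3087]]
scene [199.5 152.5] ctr [ 0.2869 -0.4538] dist 0.5369 
 [[0.2326, -0.4812], [0.2322, -0.446], [0.3412, -0.4271], [0.3416, -0.4609]]
[[377, 72], [222, 80], [224, 173], [384, 166]]
[ 0.9048 -0.1382  0.04  ] [ 0.9168 -0.1419  0.014 ]
[0.8836 0.3156 0.04  ] [0.8952 0.3222 0.014 ]
[0.6072 0.3034 0.04  ] [0.6125 0.3097 0.014 ]
[ 0.6224 -0.1494  0.04  ] [ 0.628  -0.1534  0.014 ]
```

View pics/w1.png

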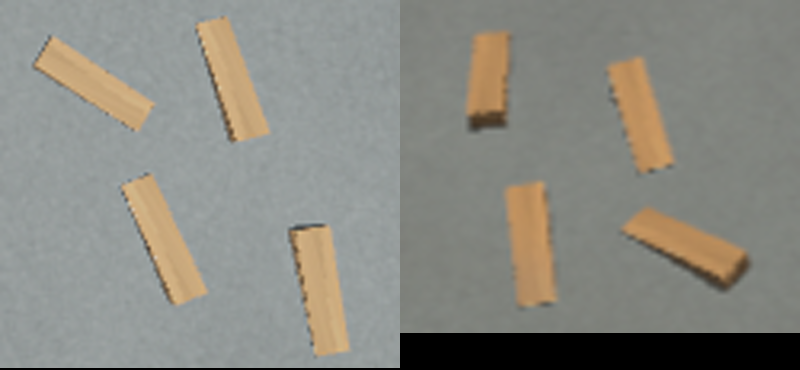

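The two views agree. The farthest candidate is the one at top pixel (467,219), 0.61 m from the base; the others are at 0.54, 0.54 and 0.46 m. Its thin end points away from the robot: the dark side face widens towards the near end, and the far camera sees no butt face. Next I'll move to hover over its butt and look with the wrist camera.

Run:
```python
from h import *
print(get_clock(),get_eef_rot(),get_wrist_force())
y=14.0; c=np.array([.469,-.3885]); d=np.array([np.cos(np.radians(y)),np.sin(np.radians(y))])
g=c-.040*d
for yy in (y,y-180):
    print(yy,solve_ik([*g,.2],[180,0,yy]))
q=solve_ik([*g,.2],[180,0,y]); q2=solve_ik([*g,.2],[180,0,y-180])
move_ptp([*g,.20],[180,0,y]); gripper_to(.055)
w=read_camera("wrist"); cv2.imwrite("pics/wr1.png",w["pixels"])
V=w["view"]; print("cam at",(-V[:3,:3].T@V[:3,3]).round(4), V[2,:3].round(3),w["fovy"]); print(get_clock(),get_tcp_pos(),get_eef_rot(),get_joint_pos())
```

```text
0.2 [-1.79934837e+02  6.80808921e-03  1.55954029e+02] [ 0.11932269 -0.02014301 -0.313773  ]
14.0 [ -5.40857255  29.5157043   60.89770118 100.30597442 -27.89109124
  66.95605231 -12.30919967]
-166.0 [ 63.96257689  20.12268368 -31.9776807   98.52151581  11.62850857
  64.67577315 132.55253795]
cam at [ 0.5118 -0.3768  0.3427] [0.315 0.078 0.946] 61.50205055265834
4.1583 [ 0.43016745 -0.39817565  0.19999285] [-1.79998020e+02 -1.90833517e-03  1.39984144e+01] [ -5.40650387  29.5144176   60.89734613 100.30813427 -27.89263184
  66.95596695 -12.30749275]
```

View pics/wr1.png

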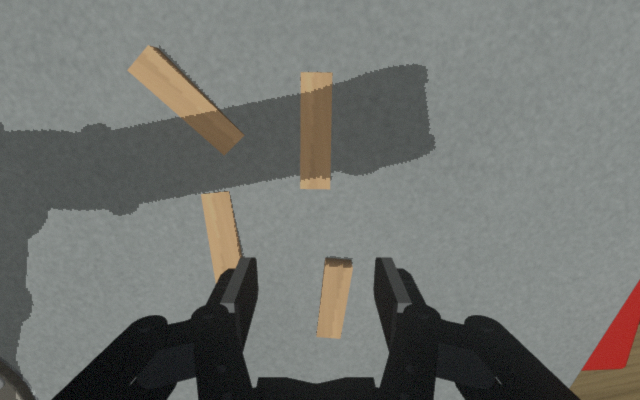

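Run:
```python
from h import *
w=read_camera("wrist"); im=w["pixels"]
hsv=cv2.cvtColor(im,cv2.COLOR_BGR2HSV); m=cv2.inRange(hsv,(5,60,30),(25,255,255))
m[:,:270]=0;m[:,370:]=0;m[220:]=0
k=max(cv2.findContours(m,cv2.RETR_EXTERNAL,cv2.CHAIN_APPROX_NONE)[0],key=cv2.contourArea)
bx=cv2.boxPoints(cv2.minAreaRect(k)); print(bx.round(1).tolist())
far=bx[np.argsort(bx[:,1])[:2]].mean(0); near=bx[np.argsort(bx[:,1])[2:]].mean(0)
print("widths px",[np.linalg.norm(np.diff(bx[np.argsort(bx[:,1])[s]],axis=0)) for s in (slice(0,2),slice(2,4))])
for zf,zn in ((.002,.02),(.02,.002)):
    F=pt(w,*far,zf);N=pt(w,*near,zn);d=F-N; print(F.round(4),N.round(4),np.hypot(*d[:2]).round(4),np.degrees(np.arctan2(d[1],d[0])).round(2))
print("other",pt(w,335,300,0.01), "tcp px",px(w,get_tcp_pos()))
for p in ([.55,-.122,.05],[.62,-.12,.08]):
  print(solve_ik(p,[180,0,2.2]))
cv2.imwrite("pics/wr2.png",cv2.resize(im[50:210,260:380],None,fx=3.7,fy=3.7,interpolation=cv2.INTER_CUBIC))
```

```text
[[300.0, 188.0], [300.0, 72.0], [331.0, 72.0], [331.0, 188.0]]
widths px [np.float32(31.0), np.float32(31.0)]
[ 0.5241 -0.3738  0.002 ] [ 0.4182 -0.4002  0.02  ] 0.1091 13.96
[ 0.5234 -0.374   0.02  ] [ 0.413  -0.4015  0.002 ] 0.1138 13.97
other [ 0.28890269 -0.45569782  0.01      ] tcp px [317.63538341 270.72075883]
[-31.58922563  38.36107244  54.25859572 110.69173124 -39.76047786
  51.96130183 -44.79225528]
[-29.9235052   42.10512581  54.74998098  99.99195386 -39.53028844
  59.34734816 -48.51439942]
```

View pics/wr2.png

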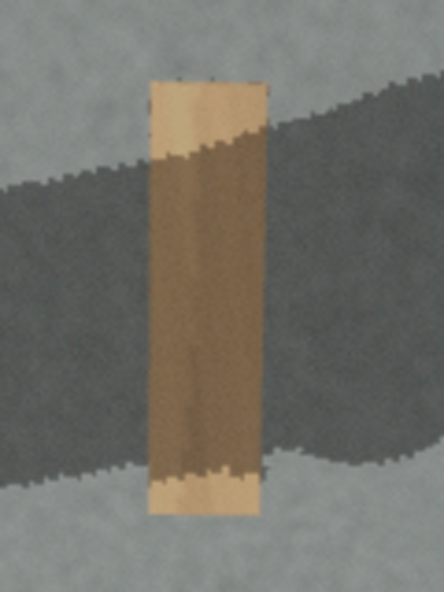

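The crop confirms it: the thin end is at the far end (0.524,-0.374) and the butt is near (0.418,-0.400). The length comes out at 109 mm and the yaw at 14°. Next I'll grasp it near the butt and take it to a lookout over the tray corner.

Run:
```python
from h import *
g=np.array([.4328,-.3966])
move_l([*g,.20],[180,0,13.96]); move_l([*g,.02],vel=.15); f0=get_wrist_force()
move_l([*g,.003],vel=.04); print("down",f0.round(2),get_wrist_force().round(2),get_tcp_pos())
gripper_to(.02); print("grip",get_gripper_width(),get_finger_force(),get_wrist_force())
move_l([*g,.06],vel=.1); print(get_gripper_width(),get_wrist_force())
move_ptp([.525,-.121,.18],[180,0,2.2])
w=read_camera("wrist"); cv2.imwrite("pics/wr3.png",w["pixels"]); print(get_clock(),get_tcp_pos(),get_eef_rot(),get_wrist_force())
```

```text
down [ 0.42 -0.01 -0.41] [-1.23 -0.38  0.86] [ 0.43263089 -0.39657079  0.0027871 ]
grip 0.02855574255018492 60.680640041828156 [-0.29099152 -0.63503817  3.22940834]
0.028319059336395874 [ 0.67308178 -0.09166675 -0.68022352]
8.7 [ 0.52422225 -0.12252798  0.17965463] [1.79964534e+02 4.56892688e-02 2.05924926e+00] [-0.05918937 -0.28047322  0.10384402]
```

View pics/wr3.png

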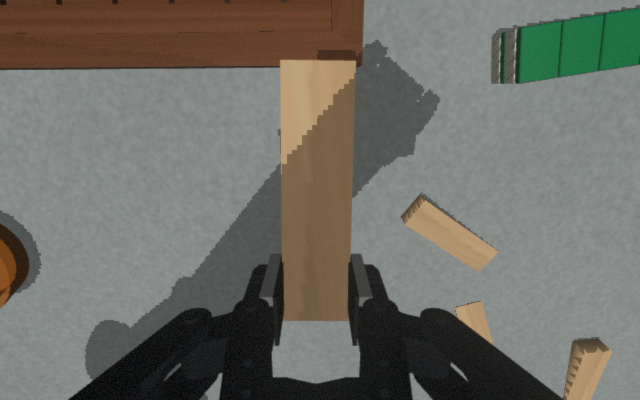

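The wedge is held, with its thin end at (281–355, 60). The tray's near edge runs along row ~67 and its right corner is at about (362,66). Now I'll compute both.

Run:
```python
from h import *
wait(.2); w=read_camera("wrist"); a=read_camera("top"); im=w["pixels"]; T=get_tcp_pos(); print(T,get_eef_rot(),get_clock())
hsv=cv2.cvtColor(im,cv2.COLOR_BGR2HSV)
def fit(us,vs):
    vx,vy,x0,y0=cv2.fitLine(np.float32(np.c_[us,vs]),cv2.DIST_HUBER,0,.01,.01).ravel(); return np.array([x0,y0]),np.array([vx,vy])
S=hsv[...,1].astype(int)
# tray: reddish hue & saturated; near edge: last row with S>90 in columns 10..270
m=(S>80)&((hsv[...,0]<12)|(hsv[...,0]>170))
us=np.arange(10,270,5); vs=[np.where(m[:100,u])[0].max()+.5 for u in us]
p,d=fit(us,vs); rows=np.arange(2,44,3); cs=[np.where(m[r,:420])[0].max()+.5 for r in rows]
p2,d2=fit(cs,rows)
t=np.linalg.solve(np.c_[d,-d2],p2-p); cr=p+t[0]*d
print("near edge v",vs[0],vs[-1],"right cols",cs,"corner px",cr)
for z in (.014,.04):
    A=pt(w,*(p+d*-200),z);B=pt(w,*(p+d*200),z); e=A-B if A[1]>B[1] else B-A
    print(z,"corner",pt(w,*cr,z).round(4),"yaw",np.degrees(np.arctan2(-e[0],e[1])).round(2))
# wedge sides
hm=cv2.inRange(hsv,(8,60,40),(25,255,255)); L=[];R=[];rr=np.arange(75,240,5)
for r in rr:
    # wedge pixels
    c=np.where(hm[r,270:370])[0]+270; L.append(c.min()-.0);R.append(c.max()+1.)
top=[np.where(hm[55:,u])[0].min()+55 for u in (295,318,345)]
print("tip rows",top); 
ht=lambda r: .179+(r-60)/(320-60)*.018
pl=np.array([pt(w,u,r,ht(r)) for u,r in zip(L,rr)]);pr=np.array([pt(w,u,r,ht(r)) for u,r in zip(R,rr)])
mid=(pl+pr)/2; k=np.polyfit(mid[:,0],mid[:,1],1); print("width",np.linalg.norm((pl-pr)[:,:2],axis=1)[[0,-1]],"yaw",np.degrees(np.arctan(k[0])))
tip=pt(w,318,np.median(top),.179); tip[1]=np.polyval(k,tip[0]); print("tip",tip.round(4),"rel tcp",(tip-T).round(4))
# top view tray edges
m=cv2.inRange(cv2.cvtColor(a["pixels"],cv2.COLOR_BGR2HSV),(0,60,20),(20,255,200))
us=np.arange(380,386); 
us=np.arange(228,310,2); vs=[np.where(m[100:185,u])[0].max()+100.5 for u in us]; p,d=fit(us,vs)
A=pt(a,*(p-d*60),.04);B=pt(a,*(p+d*60),.04); e=A-B; print("top near edge",A.round(4),B.round(4),np.degrees(np.arctan2(-e[0],e[1])).round(2))
us=np.arange(230,370,2); vs=[np.where(m[60:110,u])[0].min()+59.5 for u in us]; p,d=fit(us,vs)
A=pt(a,*(p-d*60),.04);B=pt(a,*(p+d*60),.04); e=A-B; print("top far edge",A.round(4),B.round(4),np.degrees(np.arctan2(-e[0],e[1])).round(2))
```

```text
[ 0.52479382 -0.1217235   0.17989626] [1.79992416e+02 1.02894709e-02 2.12370489e+00] 9.0
near edge v 69.5 66.5 right cols [np.float64(362.5), np.float64(363.5), np.float64(362.5), np.float64(361.5), np.float64(362.5), np.float64(362.5), np.float64(360.5), np.float64(362.5), np.float64(362.5), np.float64(362.5), np.float64(362.5), np.float64(362.5), np.float64(362.5), np.float64(362.5)] corner px [362.5      64.97651]
0.014 corner [ 0.627  -0.1575  0.014 ] yaw 2.66
0.04 corner [ 0.6254 -0.1542  0.04  ] yaw 2.66
tip rows [np.int64(55), np.int64(55), np.int64(55)]
width [0.03015693 0.02952288] yaw 1.4574885095142458
tip [ 0.6202 -0.1186  0.179 ] rel tcp [ 0.0954  0.0031 -0.0009]
top near edge [0.5995 0.3591 0.04  ] [0.6119 0.0215 0.04  ] 2.1
top far edge [0.8863 0.2659 0.04  ] [ 0.9029 -0.0849  0.04  ] 2.72
```

```bash
cat > push.py <<'E'
from h import *
yaw=np.radians(2.5); u=np.array([np.cos(yaw),np.sin(yaw)]); ff=np.array([.6357,-.1215]); off=np.array([.0953,.0046])
def tcp(s): return ff+s*u-off
E
python3 - <<'E'
from push import *
O=[180,0,3.0]
move_l([*tcp(-.045),.06],O,vel=.15); move_l([*tcp(-.045),.010],vel=.1); wait(.1); f0=get_wrist_force()
for z in (.005,.004,.003,.002):
    move_l([*tcp(-.045),z],vel=.02); wait(.05); f=get_wrist_force(); print(z,get_tcp_pos()[2].round(4),(f-f0).round(2))
    if f[2]-f0[2]>2: break
move_l([*tcp(-.022),z],vel=.06); B=[]
for s in np.arange(-.020,.0,.004):
    move_l([*tcp(s),z],vel=.03); f=get_wrist_force(); B.append(-f[:2]@u); print(round(s,4),f.round(2))
w=read_camera("wrist"); cv2.imwrite("pics/wr4.png",w["pixels"]); a=read_camera("scene"); cv2.imwrite("pics/sc4.png",cv2.resize(a["pixels"][170:310,200:360],None,fx=4,fy=4))
print(np.mean(B),get_clock(),get_tcp_pos(),z,get_moment())
E
```

```text
0.005 0.005 [ 0.98 -0.11 -0.06]
0.004 0.004 [ 0.59  0.14 -0.81]
0.003 0.0035 [-1.86  1.03  5.12]
-0.02 [-4.68 -0.68  9.7 ]
-0.016 [-5.4   0.35 10.76]
-0.012 [-5.32 -1.06 11.5 ]
-0.008 [-3.85  0.   10.82]
-0.004 [-4.84 -1.08  9.22]
4.835585012729991 13.7917 [ 0.53464463 -0.12726165  0.00346462] 0.003 [-0.2390291   0.95604763 -0.03727606]
```

View pics/wr4.png

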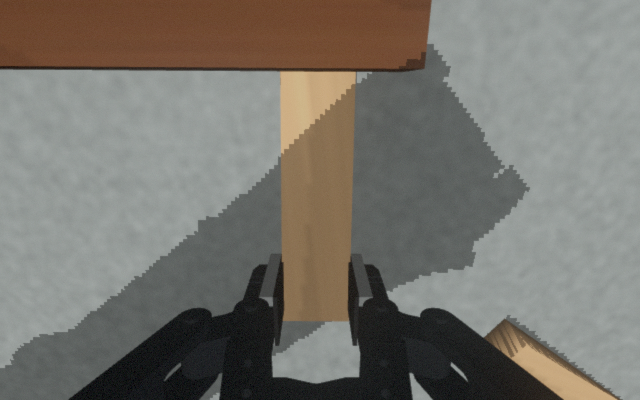

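```bash
cat > go.py <<'E'
from push import *
w=cv2.imread("pics/wr4.png"); c=read_camera("wrist"); hsv=cv2.cvtColor(c["pixels"],cv2.COLOR_BGR2HSV)
m=(hsv[...,1]>80)&((hsv[...,0]<12)|(hsv[...,0]>170)); col=np.median([np.where(m[r,:470])[0].max()+.5 for r in range(25,45)])
row=np.median([np.where(m[:120,x])[0].max()+.5 for x in range(20,260,10)])
hm=cv2.inRange(hsv,(8,60,40),(25,255,255)); q=np.where(hm[85,270:370])[0]+270; mid=(q.min()+q.max()+1)/2
C=pt(c,col,row,.04); W=pt(c,mid,85,.0075); print("corner",C.round(4),"wedge mid",W.round(4),col,row,mid)
v=np.array([-u[1],u[0]]); lat=(W-C)[:2]@v; print("lateral from right edge (want .030):",lat.round(4)); sh=.030-lat
if abs(sh)>.012: raise SystemExit("check")
if abs(sh)<.002: sh=0
z=.0035
def go(s,vel): move_l([*(tcp(s)+sh*v),z],vel=vel); wait(.06); f=get_wrist_force(); return -f[:2]@u,f
move_l([*(tcp(-.004)),z],vel=.02)
if sh: go(-.004,.02)
B=[go(s,.03) for s in (-.003,-.001,.001)]; b=np.mean([x[0] for x in B]); print("base",[x[1].round(1).tolist() for x in B],b)
s=.001; n=0; L=[]
while s<.060 and get_clock()<36:
    s+= .001 if (not L or L[-1][1]-b<2) else .0004
    p,f=go(s,.03); L.append((round(s,4),round(float(p),2),round(float(f[2]),1)))
    if p-b>13.3: break
print(L); print(get_clock(),get_tcp_pos(),get_wrist_force(),get_gripper_width())
E
python3 go.py
```

```text
corner [ 0.6255 -0.1543  0.04  ] wedge mid [ 0.6191 -0.1226  0.0075] 427.0 67.5 317.5
lateral from right edge (want .030): 0.0319
base [[-3.3, -0.1, 6.3], [-3.4, -1.2, 5.6], [-1.9, -0.2, 6.3]] 2.879376335297867
[(0.002, 2.7, 6.5), (0.003, 3.24, 6.8), (0.004, 2.8, 6.3), (0.005, 2.87, 5.7), (0.006, 2.85, 6.0), (0.007, 3.01, 5.2), (0.008, 3.79, 6.6), (0.009, 3.49, 5.9), (0.01, 2.78, 5.3), (0.011, 3.01, 6.8), (0.012, 3.59, 5.5), (0.013, 2.89, 5.5), (0.014, 2.82, 5.5), (0.015, 2.78, 6.5), (0.016, 2.21, 6.3), (0.017, 2.89, 6.2), (0.018, 3.12, 5.0), (0.019, 2.68, 6.7), (0.02, 3.2, 5.5), (0.021, 3.08, 6.4), (0.022, 3.39, 6.1), (0.023, 3.96, 5.6), (0.024, 3.11, 5.7), (0.025, 2.67, 6.2), (0.026, 3.15, 5.8), (0.027, 2.31, 5.7), (0.028, 4.22, 5.1), (0.029, 2.74, 6.6), (0.03, 3.14, 6.8), (0.031, 3.37, 6.3), (0.032, 5.08, 7.6), (0.0324, 6.55, 8.6), (0.0328, 6.92, 9.9), (0.0332, 7.32, 11.2), (0.0336, 8.98, 10.7), (0.034, 9.2, 11.5), (0.0344, 10.32, 12.8), (0.0348, 11.02, 13.4), (0.0352, 11.94, 14.7), (0.0356, 12.67, 14.5), (0.036, 13.36, 15.9), (0.0364, 12.64, 15.7), (0.0368, 13.44, 17.8), (0.0372, 15.49, 18.0), (0.0376, 16.34, 18.6)]
28.8917 [ 0.5710324  -0.12490335  0.00344844] [-16.45768176   2.37110652  18.6392109 ] 0.029071766868888127
```

The push is at 16 N, but about 19 N of downforce is building up from arm compliance, and its table friction eats part of the push. I'll relieve z, then push on until the net squeeze is about 13.5 N, back off to near zero force and release.

```bash
cat > go2.py <<'E'
from push import *
def go(s,z,vel=.03):
    move_l([*tcp(s),z],vel=vel); F=[]
    for _ in range(3): wait(.02); F.append(get_wrist_force())
    f=np.mean(F,0); p=-f[:2]@u; n=p-.46*max(f[2],0); L.append((round(s,4),round(z,4),round(float(p),1),round(float(f[2]),1),round(float(n),1))); return p,f[2],n
L=[]; s=.0376; z=.0035; net=0
while get_clock()<34.5:
    p,fz,net=go(s,z)
    if net>13: break
    if fz>7: z+=.0003
    else: s+=.0005
print(L,get_clock(),get_tcp_pos())
if net>12:
    lag=tcp(s)[0]-get_tcp_pos()[0]
    go(s-lag*.4,z); go(s-lag*.75,z); gripper_to(.05); print(L[-2:],lag)
    T=get_tcp_pos(); move_l([T[0],T[1],.075],vel=.15); gripper_to(0)
    print(get_clock(),get_wrist_force()); c=read_camera("wrist"); cv2.imwrite("pics/wr5.png",c["pixels"])
E
python3 go2.py
```

```text
[(0.0376, 0.0035, 16.0, 18.4, 7.5), (0.0376, 0.0038, 15.4, 16.5, 7.8), (0.0376, 0.0041, 14.2, 13.5, 7.9), (0.0376, 0.0044, 13.0, 10.8, 8.0), (0.0376, 0.0047, 12.5, 9.3, 8.2), (0.0376, 0.005, 11.9, 6.9, 8.8), (0.0381, 0.005, 13.3, 8.3, 9.5), (0.0381, 0.0053, 12.3, 4.9, 10.0), (0.0386, 0.0053, 13.0, 6.8, 9.9), (0.0391, 0.0053, 14.4, 7.9, 10.7), (0.0391, 0.0056, 13.2, 5.2, 10.9), (0.0396, 0.0056, 14.9, 5.9, 12.2), (0.0401, 0.0056, 15.5, 8.2, 11.7), (0.0401, 0.0059, 15.2, 5.9, 12.5), (0.0406, 0.0059, 15.5, 6.7, 12.4), (0.0411, 0.0059, 16.9, 7.3, 13.5)] 33.6917 [ 0.57172112 -0.12474543  0.00353778]
[(np.float64(0.0372), 0.0059, 8.8, -0.3, 8.8), (np.float64(0.0338), 0.0059, 4.1, -6.3, 4.1)] 0.009739766085772428
35.825 [ 0.62903901 -0.4079965  -0.03598135]
```

View pics/wr5.png

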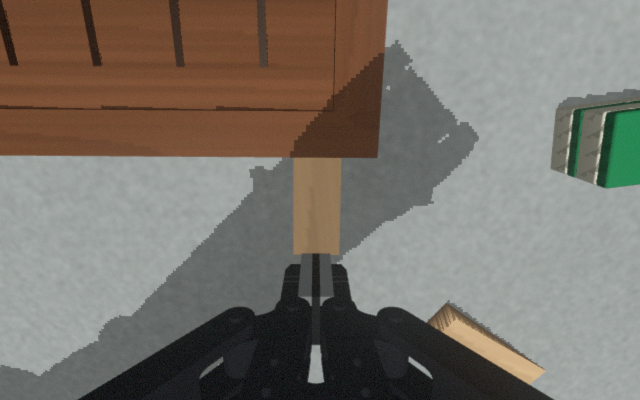

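The wedge is jammed square under the corner, at (293–341, 157–255), and the fingers are clear of it. The tray corner is at (378,157). Next I'll press on the rim.

Run:
```python
from h import *
P=[.638,-.125]
move_l([*P,.075],[180,0,3],vel=.15); move_l([*P,.046],vel=.1); wait(.1); f0=get_wrist_force()[2]; z=.043; L=[]
while get_clock()<46:
    move_l([*P,z],vel=.03); F=[]
    for _ in range(3): wait(.02); F.append(get_wrist_force()[2]-f0)
    f=np.mean(F); L.append((round(z,4),round(float(f),1)))
    if f>8: break
    z-=.001 if f<1 else .0004
wait(.35); print(L,get_wrist_force()-[0,0,f0],get_tcp_pos(),get_clock())
move_l([*P,.10],vel=.12); c=read_camera("wrist"); cv2.imwrite("pics/wr6.png",c["pixels"]); print(get_clock())
```

```text
[(0.043, 0.8), (0.042, -0.4), (0.041, 0.1), (0.04, 1.4), (0.0396, 5.8), (0.0392, 7.7), (0.0388, 9.9)] [-3.19990566  0.90062118  9.60492729] [ 0.63815889 -0.12518585  0.04010946] 39.4333
40.1417
```

View pics/wr6.png

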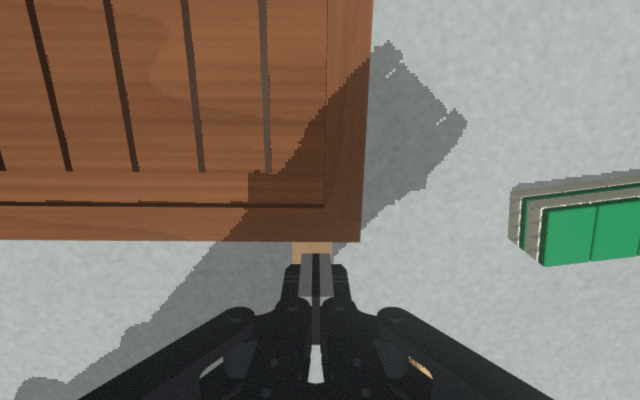

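The corner held 9.6 N without giving (TCP stayed at 40.1 mm). The wedge is still in place at (313,250) and the robot is clear, so I'm handing it in.

```bash
python3 -c "
from cell import *
print(job_done(),get_clock())"
```

```text
the job is handed in; nothing more can be done
the job is handed in; nothing more can be done
```

The wedge is jammed under the middle of the worn foot with about 13.5 N net push, the corner held a 9.6 N press without giving, and I handed the job in with the robot clear at about 40 s; no verdict came back.

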